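# Press the lid onto a drink can and hold the press handle level

### The arm

A 6-joint arm with a two-finger parallel gripper is mounted at the origin on the work surface; the furniture and walls round the work are solid. World frame = base frame: x ahead of the robot, y to its left, z up, the work surface at z = 0. Lengths are in m, angles in rad, forces in N, time in s.
With the tool pointing down it reaches from about 0.35 to 0.95 m from the base axis. Payload 17.4 kg.
Tool frame: the origin (TCP) lies midway between the tips of the shut fingers; the grasp point (between the pads) lies 19 mm behind it; z points along the fingers, y is the line along which they close (so a half turn about z gives the same grasp; the last joint's range is limited). The gripper opens to 93 mm and grips with 3 to 60 N. Pads are 15 mm wide; open, the fingers measure 128 mm over their backs; the gripper's body (75 mm by 188 mm) begins 65 mm behind the grasp point.
Start: joints at [1.158, 0.116, 1.442, -0, 1.584, -0.038], TCP at [0.247, 0.628, 0.219] pointing down, gripper open.
Joint ranges: [-2.83, 2.83], [-0.83, 2.19], [0.07, 2.5], [-1.14, 4.28], [0.01, 3], [-2.97, 2.97]. Speed limits (rad/s): [1.89, 1.89, 2.22, 3.14, 3.14, 3.14].

### API

Orientations are given as a unit quaternion [x, y, z, w].
In Python, from station import bot, set_gripper, kinematics, sensors, eyes gives the robot as it stands. The module is installed in compiled form; this text tells all that it offers. Calls block until the motion is done:
- bot.move_ptp(position, orientation): joint-space move of the TCP to a pose.
- bot.move_l(position, rot=None, v=0.15): straight line of the TCP; rot=None keeps the orientation; v is the mean speed in m/s.
- bot.move_j(angles): joint-space move.
- set_gripper(opening, grasp_force=None): finger opening in m; grasp_force is the grip in N (None keeps the last); returns when the fingers have stopped.
- bot.sleep(seconds).
- kinematics.inverse_kinematics(position, orientation): joint angles nearest the present ones, or None.
- sensors.state(): the state.
- eyes.read_camera(name): name is "scene" or "top" or "wrist"; returns a dict with "frame" (480x640x3 uint8, red, green, blue), "fovy" (degrees; the focal length in pixels is half the picture's height over the tangent of half this angle, whatever the lens; pixels are square), "cx", "cy" (the principal point, pixels), "k1" (the pictures are not rectified: a ray, as slopes to the right and down, at radius r is drawn at 1 + k1 r^2 times it, then the intrinsics apply), "R" (3x3) and "t" (3): a world point X has camera coordinates R X + t. Camera axes: x right, y down, z forward; pixel columns grow to the right and rows downward; lengths in m; the calibration is good to about 2 mm. A picture is of the moment at which its call begins. There is no depth.
A pose or a line that the arm cannot do raises bot.IKError and nothing moves.
- bot.sign_off(): hands the job in; it is judged then, once.
The state is a dict: "t": time; "joint_pos": joint angles; "qd": joint speeds; "joint_efforts": joint torques, N m; "ee_pos": TCP position; "tool_rot": TCP orientation; "contact_force": force on the tool from outside, world axes, zero at the start; "ft_torque": the same for the moment, N m; "finger_gap": finger opening in m; "finger_force": force on a finger pad.
Only numpy, scipy, OpenCV 4.12 (cv2) and the standard library are available. Lean on these libraries where they do the work, as an engineer would, in place of code of your own. Each camera call takes 0.05 s, during which the arm holds its last target. There are 200 camera calls.

### The job

Stand the orange-banded drink can, its lid only set on loosely, in the round nest of the lid press's pulled-out carriage, let go, and push the carriage fully home. Then bring the red side handle down until its lever is level, so that the press alone seats the lid and keeps squeezing it, and finish the program still holding the handle level. Do not push the lever well past level (that crushes the can), and leave everything else on the counter where it is.

Things in the scene. Friction and masses are not known exactly. Their poses are not given: they have to be found in the camera images.
- lid_press: Fixed white hand lid press, 250 x 156 x 242 mm. Origin on the counter straight below the foot axis; x to its back (away from the robot), y to its left, z up. Column 42 to 82 mm behind the axis; a head 86 mm wide reaches from it to 31 mm in front of the axis, underside 173 and top 228 mm up at rest. Lever on the right (-y); it drives the head down 33 mm per rad.
- carriage (a joint): steel carriage that slides along the press's x axis: 0 = fully home under the foot (a hard stop), grows to 0.115 m as it comes out towards the robot (-x of the press); starts 0.105 to 0.115 out. It slides freely with about 1.5 N of friction and stays where it is left.
- nest (a point): Centre of the floor of the round nest in the carriage, 24 mm above the counter. Nest 60 mm across, 16 mm deep, small chamfer, in a 94 x 94 mm block whose top is 40 mm above the counter; the can's 56 mm foot drops in. Axes as lid_press. Load it from above with fingers closing along y, the gripper's long side across the press, to stay clear of the head.
- tab (a point): middle of the top edge of the black upright push plate at the front end of the carriage: plate 8 mm thick (x) by 70 mm wide (y), reaching from 19 to 71 mm above the counter, 104 mm in front (-x) of the nest centre. Push its front face towards the back of the press (+x). Axes as lid_press.
- press_lever (a joint): angle of the lever about its pivot, rad: 0 = raised rest position, 62 degrees above level; grows as the handle swings forward (to -x of the press) and down; 1.08 = level; 1.32 = bottom stop. Spring-loaded: it goes back up by itself when let go; takes about 2 N at the handle at first, about 7 N at level.
- lever_pivot (a point): Point on the lever's pivot axis (along the press's y), 100 mm above the counter, 62 mm behind the foot axis and 125 mm to its right (-y), in the plane in which the handle's middle swings. The shop's till and its screen stand close behind the press, and a low wall runs along the counter to its left. Axes as lid_press.
- handle (a point): Middle of the red grip bar on the lever: 22 mm thick, 86 mm long, along the press's y, 190 mm from the pivot axis; can be pinched or pushed from above; its free end points right (-y), the lever rod is 50 mm to the left. At rest 268 mm above the counter; with the lever level at 100 mm (pivot height), 190 mm in front (-x) of the pivot. Its axes turn with the lever.
- foot_face (a point): Centre of the rubber underside of the round press foot, 49 mm across, 145 mm above the counter at rest. It hangs from the head on a preloaded spring (14 N, then 1.2 N per mm, 18 mm of give). Over the can in its nest it meets the loose lid at about 0.81 rad of lever, has it home at about 0.96 rad and squeezes it with about 20 N at level.
- can: aluminium drink can with an orange band and an orange lid, 56 mm across, standing upright on the counter; origin at the centre of its underside, z up. Body 85 mm high (straight sided from 7 to 70 mm), lid on top 54 mm across; total height 94 mm with the lid loose, 89 mm with it home. About 0.2 kg (0.15 to 0.28). Grip it round the body.
- can_lid (a joint): how far the orange can's lid has been pressed down: 0 = set on loosely, standing 5 mm high; 0.005 m = fully home. It takes about 8 N and stays where it is pressed.
- closed_can_1: finished drink can with a green band and a green lid, lid home, 56 mm across, 89 mm high; origin at the centre of its underside; leave it alone
- closed_can_2: a second such green can; leave it alone
- portion_cup: small white open sauce cup, 57 mm across, 26 mm high; origin at the centre of its underside; leave it alone
- sip_lid: black cup lid lying on the counter, 94 mm across, 19 mm high; origin at the centre of its underside; leave it alone
- sachet_a: beige sachet, 34 x 55 x 5 mm, flat on the counter; leave it alone
- sachet_b: pale green sachet, 34 x 55 x 5 mm, flat on the counter; leave it alone
- box_cutter: red box cutter, 26 x 75 x 18 mm, flat on the counter; leave it alone
- press_foot: the foot itself (see foot_face); origin at the centre of its underside
- lever_arm: the lever rod (13 mm thick steel) with the red grip bar; origin on the pivot axis, 48 mm left (+y) of the point lever_pivot; turns with the lever
Things that resemble listed ones, but are neither listed nor needed, are in the scene too. What is shaped like the can but yellow is not meant.

How it is judged:
By the outcome, as a careful person would: the job done as asked, in the order asked, and still so for the second after the job is handed in, while the arm keeps its last pose, push and grip.
It also fails if it takes over 72 s, if anything falls off the work surface, if the arm or the gripper's body presses on something with over 40 N, if the wrist force passes 120 N, or if a joint passes its speed limit or range.

## Working session

There is one attempt and no reset: what is moved stays moved. The work goes in short steps, each a Python script; the robot and the scene stay as the last script left them, time stands still between calls to the robot, and variables do not carry over. Pictures are saved under pics/ and viewed, at most 10 in all, crops included, and the job is handed in when it is done.

```bash
mkdir -p pics; cat > h.py <<'E'
import numpy as np, cv2
from station import bot,set_gripper,kinematics,sensors,eyes
def K(c):
    f=240/np.tan(np.radians(c["fovy"])/2); return np.array([[f,0,c["cx"]],[0,f,c["cy"]],[0,0,1.]]),np.array([c["k1"],0,0,0.])
def ray(c,uv):
    k,d=K(c); p=cv2.undistortPoints(np.array([[uv]],float),k,d)[0,0]
    R=np.array(c["R"]);return -R.T@np.array(c["t"]),R.T@np.array([*p,1])
def at(c,uv,z):
    o,d=ray(c,uv); return o+d*(z-o[2])/d[2]
def proj(c,X):
    k,d=K(c); return cv2.projectPoints(np.array(X,float).reshape(-1,3),cv2.Rodrigues(np.array(c["R"],float))[0],np.array(c["t"],float),k,d)[0][:,0]
def snap(n,f):
    c=eyes.read_camera(n); cv2.imwrite("pics/"+f+".png",c["frame"][:,:,::-1]); np.save("pics/"+f+".npy",c,allow_pickle=True); return c
def load(f): return np.load("pics/"+f+".npy",allow_pickle=True).item()
E
python3 - <<'E'
from h import *
for n in("scene","top","wrist"):
    c=snap(n,n+"0"); print(n,c["fovy"],c["k1"],(-np.array(c["R"]).T@np.array(c["t"])).round(3))
print(sensors.state())
E
```

```text
scene 42.21194357160706 0.03822705708045227 [-0.41  -0.869  0.883]
top 48.391788713135334 -0.11497816395103357 [ 0.235 -0.197  1.406]
wrist 71.24065336689159 -0.003961874506615094 [0.169 0.658 0.384]
{'t': 0.15, 'joint_pos': array([ 1.15822259e+00,  1.16401694e-01,  1.44209416e+00, -3.49716143e-06,
        1.58397670e+00, -3.77988336e-02]), 'qd': array([-4.26362543e-04, -1.74539437e-03, -7.54305323e-05, -7.87343518e-04,
        2.22474560e-03, -6.63614976e-04]), 'joint_efforts': array([ 8.63700334e-04, -7.21764636e+01, -6.22951269e+01,  7.79134710e-02,
        2.26656022e-02, -9.58289320e-05]), 'ee_pos': array([0.24704466, 0.6280159 , 0.21806826]), 'tool_rot': array([ 1.86292723e-01,  9.82494187e-01, -4.29232422e-04, -9.65311553e-05]), 'contact_force': array([ 0.32226708,  0.73595496, -0.59076661]), 'ft_torque': array([-0.01050866,  0.03374272,  0.00611524]), 'finger_force': 0.0, 'finger_gap': 0.09303591278998666}
```

View pics/top0.png

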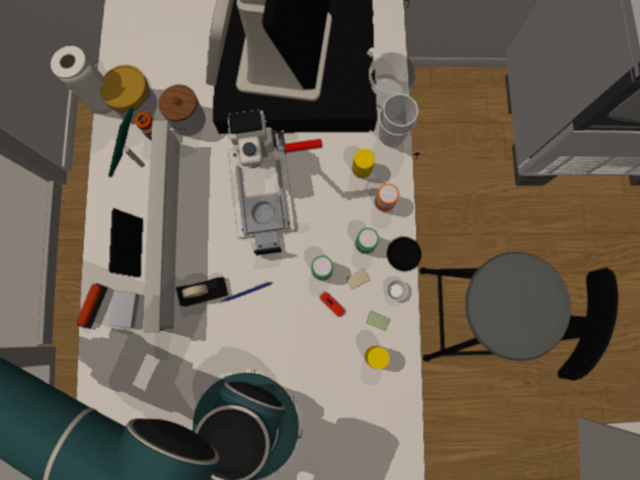

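View pics/scene0.png

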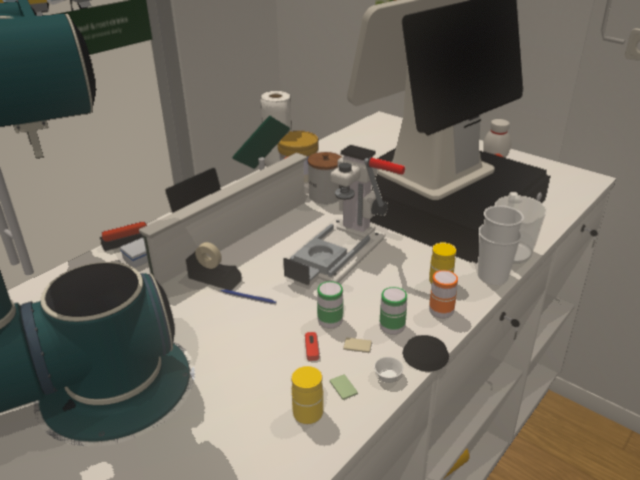

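The top view shows the press with its nest near (263,212) and tab near (267,246). The orange can is at (388,194), and the red handle runs (285–322,146). I'll enlarge the work area.

```bash
python3 - <<'E'
from h import *
c=load("top0"); im=c["frame"][105:265,220:430,::-1]
cv2.imwrite("pics/crop1.png",cv2.resize(im,None,fx=3.75,fy=3.75,interpolation=cv2.INTER_CUBIC))
s=load("scene0"); im=s["frame"][140:330,275:475,::-1]
cv2.imwrite("pics/crop2.png",cv2.resize(im,None,fx=3.1,fy=3.1,interpolation=cv2.INTER_CUBIC))
for uv,z in(((388,194),.094),((263,212),.024),((267,246),.071),((322,143),.268)): print(uv,at(c,uv,z).round(3))
E
```

```text
(388, 194) [ 0.579 -0.371  0.094]
(263, 212) [ 0.552 -0.046  0.024]
(267, 246) [ 0.453 -0.062  0.071]
(322, 143) [ 0.653 -0.204  0.268]
```

View pics/crop1.png

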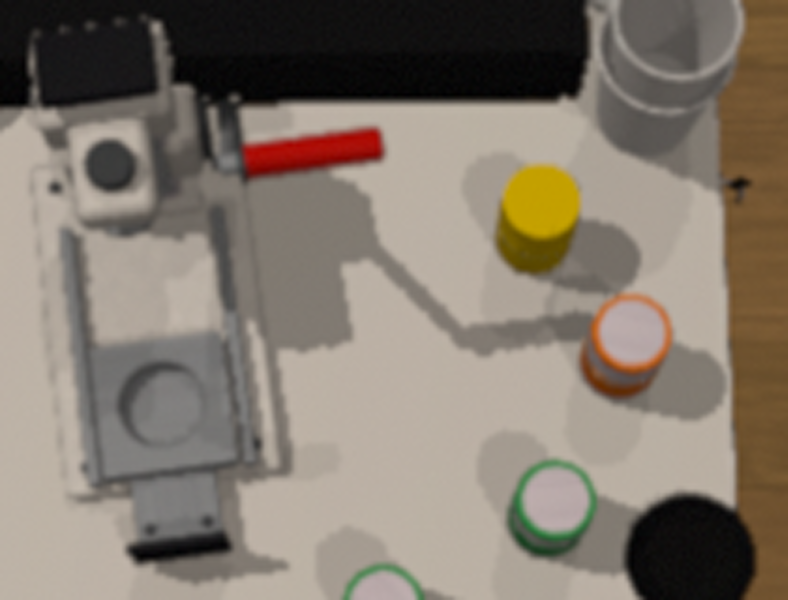

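View pics/crop2.png

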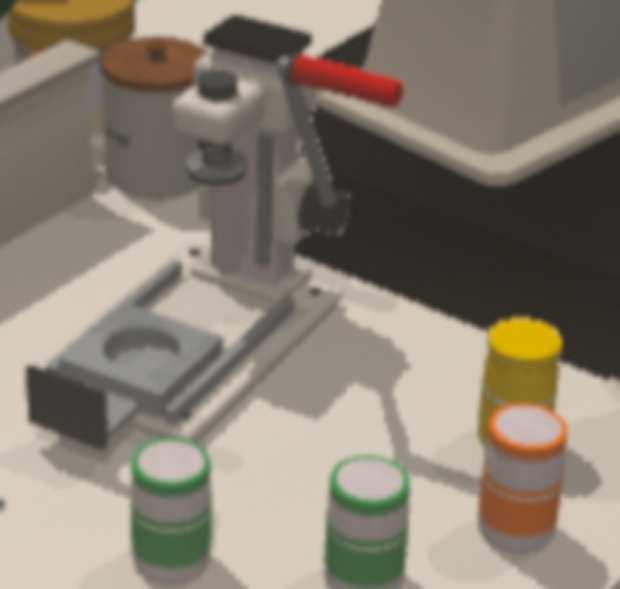

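The crops show the following:

| Camera | Feature | Pixel position |
|---|---|---|
| Top | Nest rim centre | about (263.4,212.4) |
| Top | Red bar ends | about (286,147.5) and (321,143) |
| Top | Can lid centre | (388.2,193.7) |
| Scene | Nest | (320.8,251.5) |
| Scene | Tab top corners | (284,258.6) and (309.4,270.5) |

Next I'll fit the press pose and the can position.

```bash
cat > fit.py <<'E'
from h import *
from scipy.optimize import least_squares
T,S=load("top0"),load("scene0")
def t(u,v): return (220+(u+.5)/3.75-.5,105+(v+.5)/3.75-.5)
def s(u,v): return (275+(u+.5)/3.1-.5,140+(v+.5)/3.1-.5)
def W(p,X): 
    c,n=np.cos(p[2]),np.sin(p[2]); return np.array([p[0]+c*X[0]-n*X[1],p[1]+n*X[0]+c*X[1],X[2]])
def feats(p):
    q=p[3]
    return [(T,t(163,403),(-q,0,.04)),(S,s(142,346),(-q,0,.04)),
     (T,t(246,160),(-.027,-.082,.268)),(T,t(381,143),(-.027,-.168,.268)),
     (S,s(293,68),(-.027,-.082,.268)),(S,s(400,93),(-.027,-.168,.268)),
     (S,s(28,368),(-q-.108,.035,.071)),(S,s(107,405),(-q-.108,-.035,.071)),
     (S,s(105,446),(-q-.108,-.035,.019)),(T,t(134,560),(-q-.108,.035,.019)),(T,t(232,546),(-q-.108,-.035,.019))]
def res(p): return np.concatenate([proj(c,W(p,X))[0]-uv for c,uv,X in feats(p)])
r=least_squares(res,[.66,-.05,0,.11],loss="soft_l1"); P=r.x
if __name__=="__main__":
    print(P.round(4)); print(res(P).reshape(-1,2).round(1))
    # can: orange segmentation in both
    def f(p): return np.concatenate([proj(T,[*p,.094])[0]-t(631,333),proj(S,[*p,.094])[0]-s(527,428)])
    rc=least_squares(f,[.58,-.37]); print("can",rc.x.round(4),rc.fun.round(2))
    for q in (s(520,538),): print(at(S,q,0).round(3))
    print("nest",W(P,(-P[3],0,.024)).round(4))
E
python3 fit.py
```

```text
[ 0.6584 -0.0349  0.1324  0.1085]
[[ 0.3 -0.9]
 [ 0.4 -1.1]
 [-0.9  0.7]
 [ 1.1 -0.1]
 [ 0.2 -1.2]
 [-0.2 -0.4]
 [-0.8 -1.7]
 [-1.  -4.5]
 [ 0.1  0.7]
 [ 1.   0.6]
 [ 1.2  0.5]]
can [ 0.5787 -0.3727] [ 0.86  0.5  -0.28 -1.27]
[ 0.574 -0.381  0.   ]
nest [ 0.5509 -0.0492  0.024 ]
```

```bash
cat >> h.py <<'E'
from scipy.spatial.transform import Rotation as Ro
YAW=.1324
def Q(y=YAW):
    c,s=np.cos(y),np.sin(y); return Ro.from_matrix(np.array([[-c,-s,0],[-s,c,0],[0,0,-1]]).T).as_quat()
E
python3 - <<'E'
from h import *
print(Q(), sensors.state()["tool_rot"])
bot.move_l([.247,.628,.36])
bot.move_ptp([.545,-.05,.36],Q()); bot.sleep(.3)
c=snap("wrist","w_nest"); print(sensors.state()["ee_pos"],sensors.state()["joint_pos"].round(2),proj(c,[.551,-.049,.04]))
bot.move_ptp([.575,-.374,.36],Q()); bot.sleep(.3)
d=snap("wrist","w_can"); print(sensors.state()["ee_pos"],sensors.state()["t"],proj(d,[.5787,-.3727,.094]))
cv2.imwrite("pics/w.png",np.hstack([cv2.resize(x["frame"][:,:,::-1],(400,300),interpolation=cv2.INTER_AREA) for x in(c,d)]))
E
```

```text
[-0.06615166  0.99780958  0.          0.        ] [ 1.86292723e-01  9.82494187e-01 -4.29232422e-04 -9.65311553e-05]
[ 0.54502232 -0.04984393  0.35996926] [-0.14 -0.16  1.49  0.    1.82 -1.84] [[317.1294877  198.42930379]]
[ 0.57516511 -0.37342633  0.36023557] 5.7917 [[317.29301592 203.97122402]]
```

View pics/w.png

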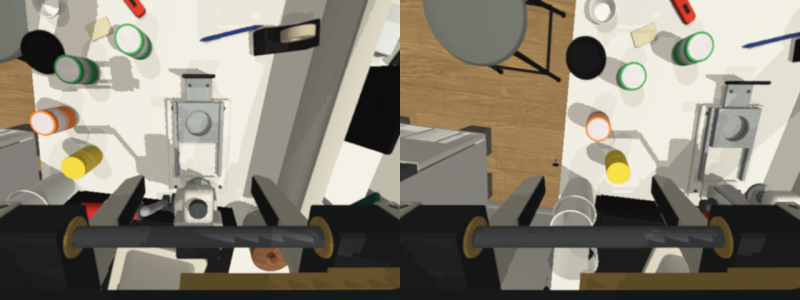

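The wrist views agree with the fit: the nest is near (318,195) against a predicted (317,198), and the can lid is near (317,205) against (317,204). I'll zoom in on both to refine.

```bash
python3 - <<'E'
from h import *
o=[]
for f,X,r in(("w_nest",[.5509,-.0492],.03),("w_can",[.5787,-.3727],.027)):
    c=load(f); z=.04 if f=="w_nest" else .094
    a=np.linspace(0,2*np.pi,60); p=proj(c,[[X[0]+r*np.cos(t),X[1]+r*np.sin(t),z] for t in a])
    u0,v0=262,140+5
    im=cv2.resize(c["frame"][v0:v0+110,u0:u0+110,::-1],None,fx=3.6,fy=3.6,interpolation=cv2.INTER_CUBIC).copy()
    q=((p-[u0,v0]+.5)*3.6-.5).round().astype(int)
    for x in q[::2]: cv2.circle(im,tuple(int(i) for i in x),1,(255,0,255),-1)
    print(f,q.min(0),q.max(0)); o.append(im)
cv2.imwrite("pics/w2.png",np.hstack(o))
E
```

```text
w_nest [126 119] [273 265]
w_can [126 139] [275 285]
```

View pics/w2.png

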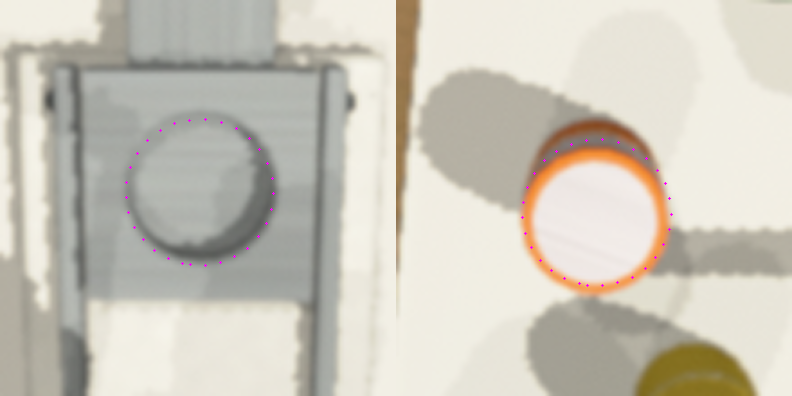

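The nest rim sits about 2 mm nearer the robot than the fit, at about (.549,−.0485). The lid looks about 3 mm further away. I'll refine the lid by segmentation at two heights, then grasp.

```bash
cat >> h.py <<'E'
def lid(c,X,z=.094):
    hsv=cv2.cvtColor(c["frame"],cv2.COLOR_RGB2HSV); m=((hsv[...,1]<60)&(hsv[...,2]>130)).astype(np.uint8)
    u,v=proj(c,[*X,z])[0].round().astype(int); n,l,st,ce=cv2.connectedComponentsWithStats(m,connectivity=4)
    k=l[v,u]; cs=max(cv2.findContours((l==k).astype(np.uint8),0,1)[0],key=len)
    e=cv2.fitEllipse(cv2.convexHull(cs)); return at(c,e[0],z).round(4),np.round(e[0]+e[1],1),st[k][4]
E
python3 - <<'E'
from h import *
print(lid(load("w_can"),[.581,-.3727]))
bot.move_l([.580,-.373,.22]); bot.sleep(.3)
c=snap("wrist","w_can2"); print(lid(c,[.581,-.3727]),sensors.state()["ee_pos"])
E
```

```text
(array([ 0.5819, -0.373 ,  0.094 ]), array([316.7, 206.3,  32.9,  33.4]), np.int32(877))
(array([ 0.5819, -0.373 ,  0.094 ]), array([317.3, 232.7,  46.6,  48.7]), np.int32(1800)) [ 0.58004543 -0.3730488   0.220283  ]
```

```bash
python3 - <<'E'
from h import *
bot.move_l([.5819,-.373,.12]); bot.move_l([.5819,-.373,.033],v=.08)
set_gripper(.05,15); s=sensors.state(); print(s["finger_gap"],s["finger_force"],s["contact_force"])
bot.move_l([.5819,-.373,.22],v=.12); bot.sleep(.3)
c=snap("wrist","w_hold"); s=sensors.state(); print(s["ee_pos"],s["finger_gap"],s["t"],s["contact_force"])
print(lid(c,[.5819,-.373],.22-.033+.094))
print("nest pix err", None)
E
```

```text
0.05561478908200517 15.00003440422006 [-0.70942584  1.32250995  0.63697885]
[ 0.58187824 -0.3729916   0.21988738] 0.055717719236201876 12.0083 [-0.50552185 -0.50067322 -1.97294496]
(array([ 0.5428, -0.4068,  0.281 ]), array([ 233.6,  261.2,  525.3, 1114.1]), np.int32(197574))
nest pix err None
```

```bash
python3 - <<'E'
from h import *
bot.move_l([.549,-.373,.26],v=.2); bot.move_l([.549,-.0485,.26],v=.2);bot.move_l([.549,-.0485,.15],v=.12); bot.sleep(.3)
c=snap("wrist","w_pre"); s=sensors.state(); print(s["ee_pos"],s["t"],s["contact_force"])
im=c["frame"][:,:,::-1].copy()
a=np.linspace(0,2*np.pi,60)
for X,r,z in(([.549,-.0485],.03,.04),([.549,-.0485],.027,.15-.033+.094)):
    for x in proj(c,[[X[0]+r*np.cos(t),X[1]+r*np.sin(t),z] for t in a]): cv2.circle(im,tuple(int(i) for i in x.round()),0,(255,0,255),-1)
cv2.imwrite("pics/w3.png",cv2.resize(im[140:440,160:480],None,fx=2,fy=2,interpolation=cv2.INTER_CUBIC))
E
```

```text
[ 0.5490846  -0.04852251  0.1502589 ] 15.6083 [ 0.00450186  0.18696272 -3.00583781]
```

View pics/w3.png

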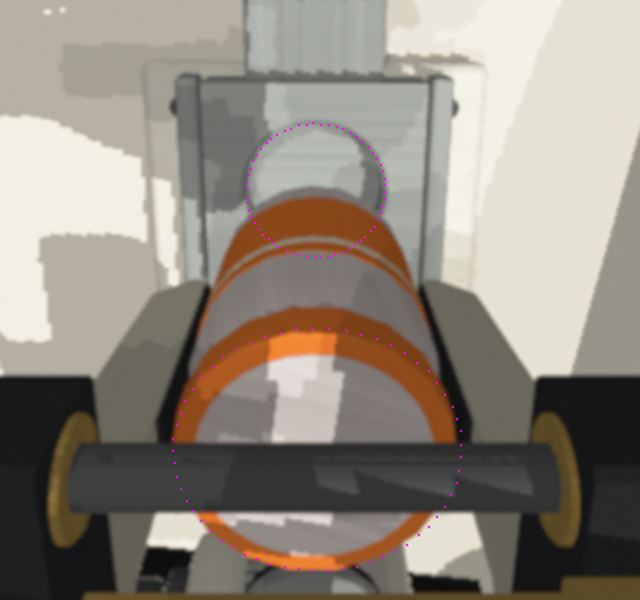

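The nest rim and the held lid both lie on their predicted circles (rim centre about (316,190), lid back edge at 572 against 570). I'll lower the can, checking force as it goes.

```bash
python3 - <<'E'
from h import *
x,y=.549,-.0485
bot.move_l([x,y,.085],v=.1); f0=sensors.state()["contact_force"][2]
for z in np.arange(.081,.0555,-.003):
    bot.move_l([x,y,z],v=.03); f=sensors.state()["contact_force"]; print(round(z,4),f.round(1))
    if f[2]-f0>5: break
print(sensors.state()["t"],sensors.state()["ee_pos"])
E
```

```text
0.081 [-0.   0.3 -2.9]
0.078 [ 0.1 -0.6 -3.4]
0.075 [-0.2 -0.  -2.6]
0.072 [-0.4 -0.5 -2.6]
0.069 [ 0.4 -0.5 -2.3]
0.066 [-0.5  0.2 -2.7]
0.063 [ 0.  -0.6 -2.8]
0.06 [ 0.2  0.  -2.2]
0.057 [ 0.3  0.3 -2.3]
18.6917 [ 0.54909005 -0.04851087  0.05702831]
```

```bash
python3 - <<'E'
from h import *
N=np.array([.549,-.0485]); ax=np.array([np.cos(YAW),np.sin(YAW)])
set_gripper(.08); s=sensors.state(); print(s["finger_gap"],s["contact_force"])
bot.move_l([*N,.2],v=.12)
c=snap("wrist","w_placed"); print("lid",lid(c,N,.118))
bot.move_l([*(N-.16*ax),.2],v=.2); set_gripper(0.0,20)
bot.move_l([*(N-.16*ax),.047],v=.15); bot.sleep(.1)
f0=sensors.state()["contact_force"]@np.r_[ax,0]
bot.move_l([*(N-.118*ax),.047],v=.08); bot.move_l([*(N-.025*ax),.047],v=.06)
d=-.025
while d<.01:
    f=sensors.state()["contact_force"]; print(round(d,3),f.round(1),round(sensors.state()["t"],2))
    if f0-f@np.r_[ax,0]>10: break
    d+=.003; bot.move_l([*(N+d*ax),.047],v=.04); 
c=snap("wrist","w_home"); t=snap("top","t_home")
im=np.hstack([cv2.resize(c["frame"],(400,300),interpolation=cv2.INTER_AREA),cv2.resize(t["frame"][100:280,220:460],(400,300),interpolation=cv2.INTER_CUBIC)])
cv2.imwrite("pics/home.png",im[:,:,::-1])
E
```

```text
0.08017494130787069 [ 0.76259012  0.40189084 -0.06110256]
lid (array([ 0.5491, -0.0491,  0.118 ]), array([316.6, 247.4,  53.7,  56.9]), np.int32(2416))
-0.025 [-0.4 -0.1 -0.6] 26.58
-0.022 [ 0.6  0.9 -0. ] 26.83
-0.019 [-0.3 -0.2 -0.1] 27.08
-0.016 [0.7 0.9 0. ] 27.33
-0.013 [1.  0.1 0.4] 27.58
-0.01 [0.1 0.6 0.2] 27.83
-0.007 [-0.   0.2 -0.1] 28.08
-0.004 [-15.1  -1.4   8.9] 28.33
```

View pics/home.png

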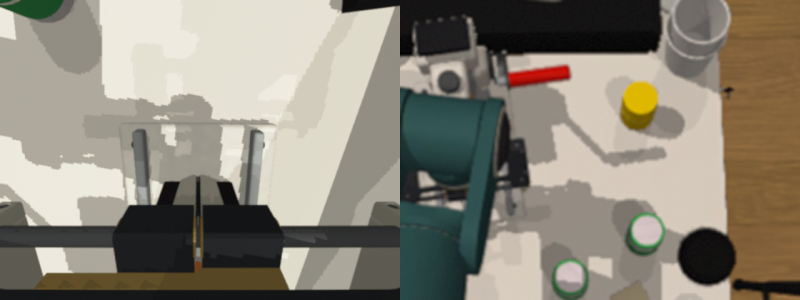

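Measured at z=.118, the can is standing true in the nest. The hard stop at d≈−.004 matches the predicted home position, and the handle is still at rest. Next I'll check the screen's clearance and the IK for pinching the handle.

```bash
cat >> h.py <<'E'
ORG=np.array([.6567,-.0338])
def PW(X):
    c,s=np.cos(YAW),np.sin(YAW); return np.array([ORG[0]+c*X[0]-s*X[1],ORG[1]+s*X[0]+c*X[1],X[2]])
def QH(b):
    M=np.array([[0,1,0],[np.cos(b),0,np.sin(b)],[np.sin(b),0,-np.cos(b)]]).T
    return (Ro.from_euler("z",YAW)*Ro.from_matrix(M)).as_quat()
def handle(th,b,y=-.135,r=.190,back=0.):
    # TCP with grasp point on the bar at lever angle th
    a=np.radians(62)-th; zt=np.array([np.sin(b),0,-np.cos(b)])
    return PW(np.array([.062-r*np.cos(a),y,.1+r*np.sin(a)])+zt*(.019-back))
E
python3 - <<'E'
from h import *
T,S=load("top0"),load("scene0")
for a,b in(((423,127),(262,62)),((524,85),(322,97)),((423,127),(322,97))):
    o1,d1=ray(S,a);o2,d2=ray(T,b); k=np.linalg.lstsq(np.c_[d1,-d2],o2-o1,rcond=None)[0]
    p,q=o1+k[0]*d1,o2+k[1]*d2; print(((p+q)/2).round(3),np.linalg.norm(p-q).round(3))
print("red bar rest TCP",handle(0,0))
for b in (0,.25,.4):
  for th,bk in((0,.1),(0,0),(.5,0),(1.08,0)):
    j=kinematics.inverse_kinematics(handle(th,b,back=bk),QH(b)); print(b,th,None if j is None else np.round(j,2))
E
```

```text
[ 0.878 -0.086  0.26 ] 0.051
[ 0.738 -0.299  0.443] 0.215
[ 0.728 -0.204  0.344] 0.003
red bar rest TCP [ 0.64756028 -0.17120918  0.24876004]
0 0 [-0.3   0.1   1.25 -0.    1.79 -0.43]
0 0 [-0.3   0.1   1.41 -0.    1.63 -0.43]
0 0.5 [-0.34 -0.02  1.64 -0.    1.53 -0.48]
0 1.08 [-0.37 -0.02  1.81 -0.    1.35 -0.5 ]
0.25 0 [-0.36 -0.09  1.46  0.12  1.55 -0.49]
0.25 0 [-0.34 -0.04  1.57  0.12  1.39 -0.49]
0.25 0.5 [-0.4  -0.16  1.78  0.13  1.31 -0.56]
0.25 1.08 [-0.43 -0.16  1.95  0.15  1.14 -0.61]
0.4 0 [-0.41 -0.2   1.59  0.21  1.41 -0.54]
0.4 0 [-0.38 -0.12  1.66  0.2   1.25 -0.54]
0.4 0.5 [-0.44 -0.23  1.87  0.23  1.18 -0.63]
0.4 1.08 [-0.48 -0.23  2.03  0.27  1.02 -0.72]
```

```bash
python3 - <<'E'
from h import *
b=.6
for th,bk in((0,.13),(0,0),(.5,0),(1.08,0)):
    j=kinematics.inverse_kinematics(handle(th,b,back=bk),QH(b)); print(th,None if j is None else np.round(j,2))
p=sensors.state()["ee_pos"]; ax=np.array([np.cos(YAW),np.sin(YAW)])
bot.move_l([*(p[:2]-.05*ax),.047],v=.1); bot.move_l([*(p[:2]-.05*ax),.36],v=.25)
set_gripper(.06,25)
bot.move_ptp(handle(0,b,back=.13),QH(b))
bot.move_l(handle(0,b,back=.03),v=.12); bot.sleep(.2)
s=sensors.state(); print(s["t"],s["contact_force"])
t=snap("scene","s_h"); w=snap("top","t_h")
im=np.hstack([cv2.resize(t["frame"][80:300,240:480],(400,366),interpolation=cv2.INTER_CUBIC),cv2.resize(w["frame"][80:300,200:440],(400,366),interpolation=cv2.INTER_CUBIC)])
cv2.imwrite("pics/hh.png",im[:,:,::-1])
E
```

```text
0 [-0.51 -0.36  1.74  0.36  1.28 -0.66]
0 [-0.42 -0.21  1.79  0.35  1.06 -0.65]
0.5 [-0.5  -0.32  1.98  0.4   1.02 -0.77]
1.08 [-0.54 -0.3   2.14  0.48  0.87 -0.91]
33.8583 [-0.13121656  0.1625069   0.22649006]
```

View pics/hh.png

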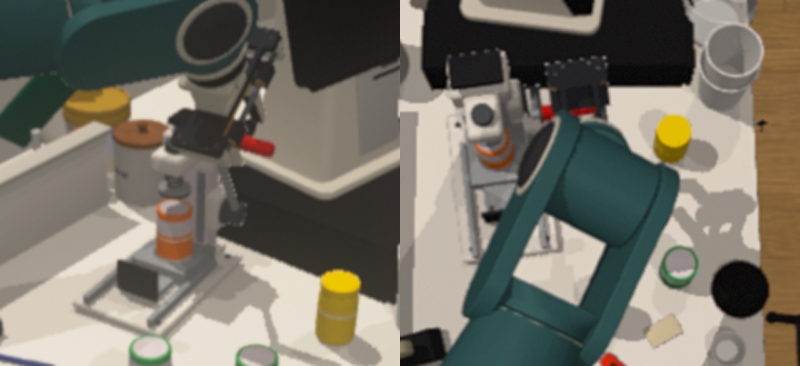

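The can stands under the foot with the carriage home. The gripper straddles the red bar, which is visible between the fingers at about (560,112) in the top inset. I'll pinch it and swing it part of the way.

```bash
python3 - <<'E'
from h import *
b=.6
bot.move_l(handle(0,b),v=.06); s=sensors.state(); print(s["contact_force"].round(1))
set_gripper(.015,20); s=sensors.state(); print(s["finger_gap"],s["finger_force"],s["contact_force"].round(1),s["ee_pos"]-handle(0,b))
for th in np.arange(.1,.71,.1):
    bot.move_l(handle(th,b),v=.06); s=sensors.state(); f=Ro.from_euler("z",-YAW).apply(s["contact_force"])
    a=np.radians(62)-th; er=np.array([-np.cos(a),0,np.sin(a)]); et=np.array([-np.sin(a),0,-np.cos(a)])
    print(round(th,2),"rad %.1f tan %.1f y %.1f"%(f@er,f@et,f[1]),round(s["finger_gap"],4),round(s["t"],1))
    if np.linalg.norm(f)>35: break
E
```

```text
[-0.5 -0.5  1. ]
0.021095779365330213 19.999801218509674 [0.1 0.5 1.7] [1.39424558e-04 1.32180404e-05 2.95404176e-04]
0.1 rad 0.4 tan -2.0 y 1.4 0.0214 35.8
0.2 rad -0.8 tan -3.2 y 3.4 0.0212 36.2
0.3 rad -2.0 tan -2.9 y 2.9 0.0216 36.7
0.4 rad -3.4 tan -2.9 y 1.7 0.0217 37.2
0.5 rad -4.1 tan -3.5 y 0.6 0.0213 37.6
0.6 rad -2.0 tan -3.1 y 1.4 0.0214 38.1
0.7 rad -0.4 tan -2.8 y 1.6 0.0214 38.6
```

```bash
python3 - <<'E'
from h import *
b=.6
for th in (.75,.8,.85,.9,.95,1.0,1.04,1.08):
    bot.move_l(handle(th,b),v=.04); s=sensors.state(); f=Ro.from_euler("z",-YAW).apply(s["contact_force"])
    a=np.radians(62)-th; er=np.array([-np.cos(a),0,np.sin(a)]); et=np.array([-np.sin(a),0,-np.cos(a)])
    print(round(th,2),"rad %.1f tan %.1f y %.1f"%(f@er,f@et,f[1]),round(s["finger_gap"],4),round(s["t"],1))
    if np.linalg.norm(f)>35: break
bot.sleep(.3); s=sensors.state(); print(s["ee_pos"]-handle(1.08,b),s["contact_force"])
t=snap("scene","s_e"); w=snap("wrist","w_e")
im=np.hstack([cv2.resize(t["frame"][100:330,270:480],(400,438),interpolation=cv2.INTER_CUBIC),cv2.resize(w["frame"],(400,438))])
for k,X in enumerate((PW((-.128,-.168,.1)),PW((-.128,-.082,.1)),PW((.062,-.075,.1)))):
    u,v=(proj(t,X)[0]-[270,100])*[400/210,438/230]; print(u,v)
cv2.imwrite("pics/end.png",im[:,:,::-1])
E
```

```text
0.75 rad 0.9 tan -3.3 y 0.8 0.0213 39.0
0.8 rad -3.4 tan -3.9 y 0.4 0.0212 39.3
0.85 rad -4.1 tan -3.8 y 1.1 0.021 39.7
0.9 rad -4.9 tan -3.7 y 0.9 0.0215 40.1
0.95 rad -1.7 tan -6.4 y 2.1 0.0215 40.5
1.0 rad -3.2 tan -7.6 y 1.8 0.0212 40.9
1.04 rad -4.2 tan -8.7 y 2.3 0.0216 41.2
1.08 rad -4.4 tan -7.4 y 2.3 0.0214 41.6
[ 0.00052879 -0.00012773  0.00096286] [4.12917626 3.08765578 7.98924684]
206.11004884442394 293.14165123798057
143.34002955355604 272.33452821077003
211.53439466150084 204.3508529761606
```

View pics/end.png

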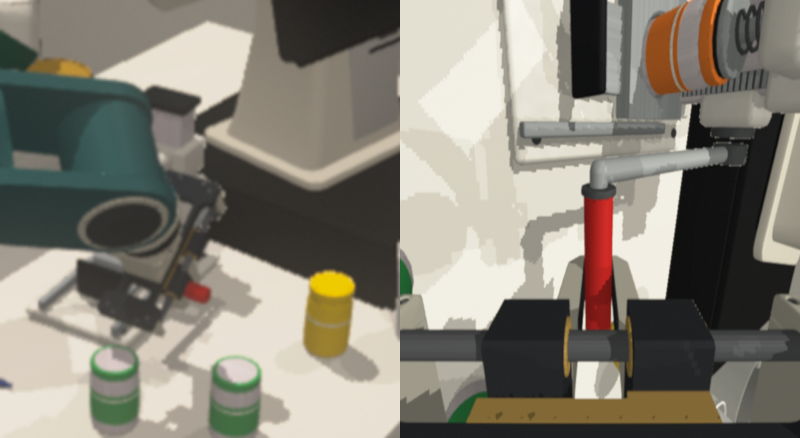

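In the scene view the bar end is at (200,293), against (206,293) predicted for level. In the wrist view the red bar's inner end is at about (318,213) in full-resolution pixels. I'll check the lever angle against that.

```bash
python3 - <<'E'
from h import *
w=load("w_e"); t=load("s_e")
for th in(1.0,1.04,1.08,1.12,1.16):
    a=np.radians(62)-th; X=lambda y:PW((.062-.19*np.cos(a),y,.1+.19*np.sin(a)))
    print(th,"wrist end",proj(w,X(-.082))[0].round(1),"mid",proj(w,X(-.11))[0].round(1),"scene end",proj(t,X(-.168))[0].round(1))
print("pivot",proj(w,PW((.062,-.075,.1)))[0])
for c,n in((w,"w"),(t,"s")):
    h=cv2.cvtColor(c["frame"],cv2.COLOR_RGB2HSV); m=((h[...,0]<5)|(h[...,0]>174))&(h[...,1]>170)&(h[...,2]>70)
    k,l,st,ce=cv2.connectedComponentsWithStats(m.astype(np.uint8))
    for i in range(1,k):
        if st[i][4]>40: print(n,st[i],ce[i].round(1))
    if n=="w":
        for v in(225,240,260): u=np.where(m[v])[0]; print(v,u.min(),u.max())
E
```

```text
1.0 wrist end [336.4 211.2] mid [335.2 274. ] scene end [378.6 248. ]
1.04 wrist end [324.7 208.1] mid [324.2 268.7] scene end [378.4 250.9]
1.08 wrist end [314.5 205.2] mid [314.5 263.7] scene end [378.2 253.8]
1.12 wrist end [305.5 202.4] mid [306.1 258.9] scene end [378.1 256.6]
1.16 wrist end [297.8 199.8] mid [298.7 254.3] scene end [378.1 259.2]
pivot [524.3626605  166.96696203]
w [ 295  217   45  144 5979] [317.  287.5]
225 296 339
240 296 338
260 297 338
s [306 333  12  23 183] [311.4 345.7]
```

```bash
python3 - <<'E'
from h import *
bot.move_l(handle(1.09,.6),v=.02); bot.sleep(.5); s=sensors.state(); print(s["t"],s["contact_force"],s["ee_pos"]-handle(1.08,.6)); print(bot.sign_off())
E
```

```text
42.7083 [3.45948872 2.65975349 9.09343448] [ 0.00054578 -0.00012987 -0.00087689]
the job is handed in; nothing more can be done
None
```

The job is handed in at about 43 s: the orange can stands in the nest with the carriage pushed to its stop, and the gripper is still holding the lever level (about 1.08 rad by the wrist camera). I judged the lid home from the lever angle and the handle force (about 9 N upward at the end, against 7 expected), not from a direct look at it.

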